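# Unlock the jig and hold a power module up to the inspection camera

## Robot

A 6-joint arm with a two-finger parallel gripper is mounted at the origin on the work surface. World frame = base frame: x ahead of the robot, y to its left, z up, the work surface at z = 0. Lengths are in m, angles in rad, forces in N, time in s.
With the tool pointing down it reaches from about 0.35 to 0.775 m from the base axis. Payload 5.5 kg.
Tool frame: the origin (TCP) lies midway between the tips of the shut fingers; the grasp point (between the pads) lies 19 mm behind it; z points along the fingers, y is the line along which they close (so a half turn about z gives the same grasp; the last joint's range is limited). The gripper opens to 85 mm and grips with 20 to 120 N. Pads are 22 mm wide; open, the fingers measure 114 mm over their backs; the gripper's body (76 mm by 85 mm) begins 54 mm behind the grasp point. The pads swing forward as they close: fully open they stand 13 mm farther back than shut.
Start: joints at [1.129, 0.313, 0.046, 1.304, 0, 1.431], TCP at [0.171, 0.549, 0.231] pointing down, gripper open.
Joint ranges: [-2.76, 2.76], [-0.86, 1.69], [-1.03, 1.26], [-2.2, 2.34], [-1.47, 1.5], [-3.14, 3.14]. Speed limits (rad/s): [2.57, 2.57, 3.14, 3.14, 3.14, 3.14].

## Interface

Orientations are given as a unit quaternion [w, x, y, z].
In Python, from workcell import telemetry, imaging, env gives the robot as it stands. The module is installed in compiled form; this text tells all that it offers.
- The arm moves only by the tool step_arm, never from a script. Its argument "moves" is a list of rows, each a list of 3 entries, a list of its own where there are three numbers: the shift along the tool's x, y, z in mm, then the turn, a rotation vector about the tool's x, y, z in rad, then the finger opening in mm, from 0 to 85.4. A call has 1 to 8 rows; each row is the pose to reach, as a shift and turn from the pose commanded when the call began, along the tool's axes at that moment; what a row does not reach only later rows make up. A row lasts 1/12 s, in which the tool goes at most 41.7 mm and 7.16 degrees, less where a joint would pass 70% of its speed; a pose out of reach is approached as far as the arm can. A call with a gripper value outside its range is refused whole. The fingers move at their own pace and stop on an object; "grip_force" is the grip in N (left out, the last holds). Time passes only in rows, so rows that repeat a pose let the fingers close. It gives the time, the measured TCP pose, the force, the opening and the grip force at its end, in the units of the state.
- telemetry.get_state(): the state, without advancing time (a new reading comes with each control period).
- imaging.read_camera(name): name is "scene" or "top"; returns the picture (420x560x3 uint8, red, green, blue); there is no depth.
- imaging.camera_params(name): a dict with "camera_matrix" (3x3 intrinsics, pixels), "pose" (4x4, takes a point from camera to world coordinates). Camera axes: x right, y up, looking along -z (the intrinsics and any distortion apply to the point x, -y, -z); pixel columns grow to the right and rows downward; lengths in m; the calibration is good to about 2 mm. A picture is of the moment at which its call begins. camera_params takes no time and is no camera call.
- env.hand_in(): hands the job in; it is judged then, once.
The state is a dict: "clock": time; "joint_pos": joint angles; "qvel": joint speeds; "tau": joint torques, N m; "tcp_pos": TCP position; "orientation": TCP orientation; "wrist_force": force on the tool from outside, world axes, zero at the start; "ft_torque": the same for the moment, N m; "finger_gap": finger opening in m; "grip_force": force on a finger pad.
Only numpy, scipy, OpenCV 4.12 (cv2) and the standard library are available. Lean on these libraries where they do the work, as an engineer would, in place of code of your own. Each camera call takes 0.05 s, during which the arm holds its last target. There are 200 camera calls.

## Task

Take the T-key from its wooden block, push it fully into the square socket of the jig's lock, turn it clockwise (seen from above) as far as it goes to swing the hold-down tongue off the finned power module, and leave the key standing in the lock. Then lift the module out of its pocket and hold it up to the inspection camera: upright, its studded face square to the lens, the middle of that face level with and centred on the lens, 10 cm away. Finish while still holding it there in the air, touching nothing but the gripper, with the motor, screwdriver and parts box left where they were.

Things in the scene. Friction and masses are not known exactly. Their poses are not given: they have to be found in the camera images.
- key: Loose T-key, 70 g, standing upright in the square hole of the key block (its foot 10 mm above the table). Origin: centre of the foot of its peg; z up along the key. Square steel peg 10 x 10 mm from z = 0 to 26 mm (the lowest 3 mm narrowed to 7.5 mm), round collar 20 mm across from 26 to 34 mm, black flat handle from 34 to 62 mm, 44 mm long along the key's x and 12 mm thick along its y: pinch it across y.
- key_block: Fixed wooden block 70 x 60 x 30 mm with one square hole in the middle of its top, 12 x 12 mm, 20 mm deep, sides along the block's x and y. Origin: centre of its underside, on the table. The key stands in it, its x along the block's x.
- jig: Fixed assembly jig, aluminium plate 200 (x) x 300 (y) x 12 mm, origin at the centre of its underside on the table. At x = -45 mm a black pocket, walls 18 mm high above the plate, holds the module with 2 mm play a side; black airframe arm stubs run from it along +y and -y (top 44 mm above the table) under two toggle clamps with red handles at y = +-115 mm, up to 85 mm high. At x = +45 mm stands the lock.
- lock (a joint): Angle of the lock, a steel cylinder 40 mm across with its top 62 mm above the table, standing on the jig at x = +45, y = 0 mm; its axis is vertical. 0: the tongue points along the jig's -x, over the module's foot tab (locked). It grows as the lock turns clockwise seen from above, to a hard stop at 1.571 rad (quarter turn), where the tongue points along the jig's +y. It turns with about 0.06 N m of friction and stays where it is left. Starts between 0 and 0.15.
- lock_seat (a point): Centre of the floor of the square socket in the lock's top, 42 mm above the table and 20 mm below the lock's top; it turns with the lock. Socket 12 x 12 mm with a 2 mm chamfer round its mouth, sides along this frame's x and y; the key fits in any of four quarter turns, with about 0.2 rad of turning play. The tongue (12 mm wide, 67 mm long from the axis, 42 to 49 mm above the table) points along this frame's -x.
- module: Loose aluminium power module, 180 to 310 g, standing in the jig's pocket 12 mm above the table, its axes along the jig's. Block 34 (x) x 50 (y) x 83 mm (z). Origin: centre of its underside. The -x face is covered with small square studs; the opposite +x face is flat with a black panel and has a foot tab 16 mm long, 30 mm wide, 22 to 28 mm above the underside, which the lock's tongue holds down. Grip it near the top across its two plain sides (50 mm apart, along y).
- module_face (a point): Middle of the module's studded face (module x = -17 mm, 41.5 mm above its underside); axes as the module's, so the face looks along -x.
- module_back (a point): Middle of the opposite, flat face (module x = +17 mm, same height); axes as the module's.
- lens (a point): Centre of the front of the inspection camera's lens, a black barrel 36 mm across on a grey head 50 mm wide and high. It looks level along this frame's x; z is up. The head is clamped on a post (top 282 mm above the table), and stands at a height of 165 to 235 mm, which differs each time.
- camera: Fixed foot of the inspection camera, 90 x 90 x 12 mm, origin at the centre of its underside on the table, x in the lens's direction; the front of the lens lies 65 mm ahead of the origin.
- motor: Bystander: loose small motor, upright, 48 mm across, 42 mm high with its shaft. Origin: centre of its underside.
- screwdriver: Bystander: loose screwdriver 190 mm long lying along its x, handle 26 mm thick. Origin: under the middle of its length, on the table.
- parts_box: Bystander: open green box 110 x 80 x 40 mm with small brass parts, 0.6 kg. Origin: centre of its underside.
Things that resemble listed ones, but are neither listed nor needed, are in the scene too. Of the things shaped like the key, the black one is meant.

How it is judged:
On the way, in this order (a step that is already met when the one before it is completed fails the run):
1. the key stands fully home in the lock's socket (horizontal distance between key and lock_seat below 0.005 m and z of key in the frame of lock_seat below 0.006 m and angle between key's own z axis and vertical below 0.2 rad), for 0.2 s.
2. the lock is turned open with the key in it (all of step 1 and value of joint lock above 1.2 rad), for 0.2 s.
3. the module is lifted clear of its pocket in the gripper (height (world z) of module above 0.045 m and contact force between module and the fingers above 0.5 N), for 0.2 s.
At the end, for the whole second after the job is handed in: Module held still in the air, touching only the gripper: middle of studded face 80-120 mm ahead of the lens, within 15 mm of its axis sideways and in height, facing it within 0.15 rad, upright within 0.15 rad. Lock beyond 1.2 rad; key let go in it, foot within 6 mm of the floor, 5 mm of the axis (all of step 2 and x of module_face in the frame of lens between 0.08 and 0.12 m and x of module_back in the frame of lens above 0.1 m and y of module_face in the frame of lens between -0.015 and 0.015 m and z of module_face in the frame of lens between -0.015 and 0.015 m and angle between the x axis of module and the x axis of lens, either way round below 0.15 rad and angle between module's own z axis and vertical below 0.15 rad and height (world z) of module above 0.1 m and contact force between module and the fingers above 0.5 N and contact force between module and camera below 0.1 N and contact force between module and jig below 0.1 N and contact force between module and key below 0.1 N and linear speed of module below 0.03 m/s and angular speed of module below 0.2 rad/s and contact force between key and the fingers below 0.1 N); the arm keeps its last pose, push and grip.
It fails at once if the motor is moved more than 20 mm (distance of motor from where it was at the start of the episode above 0.02 m).
It fails at once if the screwdriver is moved more than 20 mm (distance of screwdriver from where it was at the start of the episode above 0.02 m).
It fails at once if the parts box is moved more than 20 mm (distance of parts_box from where it was at the start of the episode above 0.02 m).
It also fails if it takes over 59 s, if anything falls off the work surface, if the arm or the gripper's body presses on something with over 40 N, if the wrist force passes 120 N, or if a joint passes its speed limit or range.

## Working session

There is one attempt and no reset: what is moved stays moved. The work goes in short steps, Python scripts to look and compute and a tool call to move; the robot and the scene stay as the last step left them, time stands still between calls to the robot, and variables do not carry over. Pictures are saved under pics/ and viewed, at most 10 in all, crops included, and the job is handed in when it is done.

Besides the shell and the picture viewer there is one more tool, called after "Emit:" as name([rows], argument=value, ...), one row to a line, values as JSON. step_arm: Moves the arm, as the interface text tells. Its arguments: {"type":"object","properties":{"moves":{"type":"array"},"grip_force":{"type":"number"}},"required":["moves"]}

```bash
mkdir -p pics; cat > h.py <<'E'
import numpy as np, cv2
from workcell import telemetry, imaging, env
from scipy.spatial.transform import Rotation as R
def cam(n):
    p=imaging.camera_params(n); return np.array(p["camera_matrix"]),np.array(p["pose"]),p
def ray(n,u,v):
    K,T,_=cam(n); d=np.linalg.inv(K)@[u,v,1]; d=T[:3,:3]@(d*[1,-1,-1]); return T[:3,3],d/np.linalg.norm(d)
def on(n,u,v,z):
    o,d=ray(n,u,v); return o+d*(z-o[2])/d[2]
def proj(n,P):
    K,T,_=cam(n); c=T[:3,:3].T@(np.array(P)-T[:3,3]); q=K@(c*[1,-1,-1]); return q[:2]/q[2]
def two(u1,v1,u2,v2):
    a,d=ray("scene",u1,v1); b,e=ray("top",u2,v2)
    s=np.linalg.lstsq(np.c_[d,-e],b-a,rcond=None)[0]; p=a+d*s[0]; q=b+e*s[1]; return (p+q)/2,np.linalg.norm(p-q)
def shot(n,f):
    im=imaging.read_camera(n)[:,:,::-1].copy(); cv2.imwrite(f,im); return im
def tool():
    s=telemetry.get_state(); q=s["orientation"]; return np.array(s["tcp_pos"]),R.from_quat([q[1],q[2],q[3],q[0]])
E
python3 - <<'E'
from h import *
for n in("scene","top"):
    print(cam(n)[2]); shot(n,f"pics/{n}0.png")
print(telemetry.get_state()); print(tool()[1].as_matrix())
E
```

```text
{'camera_matrix': array([[392.88761845,   0.        , 275.79835108],
       [  0.        , 392.88761845, 215.54154449],
       [  0.        ,   0.        ,   1.        ]]), 'pose': array([[-0.74478706, -0.42335355,  0.51581393,  1.06383098],
       [ 0.66699665, -0.49568512,  0.5562479 ,  0.51133418],
       [ 0.02019177,  0.7583324 ,  0.65155526,  0.7296509 ],
       [ 0.        ,  0.        ,  0.        ,  1.        ]])}
{'camera_matrix': array([[509.23174503,   0.        , 292.58154557],
       [  0.        , 509.23174503, 213.01395137],
       [  0.        ,   0.        ,   1.        ]]), 'pose': array([[-0.01386505,  0.98840677, -0.15119465,  0.38302844],
       [-0.99987727, -0.01480829, -0.00511431, -0.02387507],
       [-0.00729396,  0.15110519,  0.98849078,  1.41119094],
       [ 0.        ,  0.        ,  0.        ,  1.        ]])}
{'clock': 0.1, 'joint_pos': array([ 1.12941692e+00,  3.13945889e-01,  4.50983186e-02,  1.30361675e+00,
       -8.98173197e-06,  1.43119467e+00]), 'qvel': array([-0.00177492, -0.00120041,  0.00547984,  0.0009342 , -0.00036737,
        0.00198176]), 'tau': array([ 4.52905835e-03, -4.81724954e+01,  2.99244422e+01,  1.27470455e-02,
       -8.52815879e-05, -2.75607078e-06]), 'tcp_pos': array([0.17071468, 0.54859159, 0.23048868]), 'orientation': array([-2.34572959e-04,  1.50316914e-01,  9.88637512e-01, -8.00343000e-04]), 'wrist_force': array([-0.84447782,  0.44912704, -0.6424176 ]), 'ft_torque': array([-0.0097997 ,  0.04237402, -0.02365147]), 'grip_force': 0.0, 'finger_gap': 0.08487326610518828}
[[-9.54809541e-01  2.97217504e-01 -7.04425433e-04]
 [ 2.97218255e-01  9.54808370e-01 -1.51197766e-03]
 [ 2.23205073e-04 -1.65301879e-03 -9.99998609e-01]]
```

View pics/scene0.png

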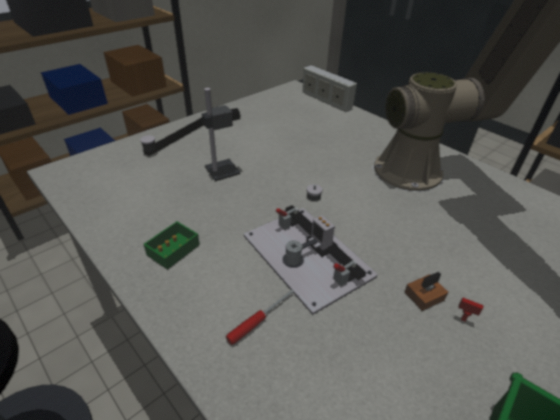

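View pics/top0.png

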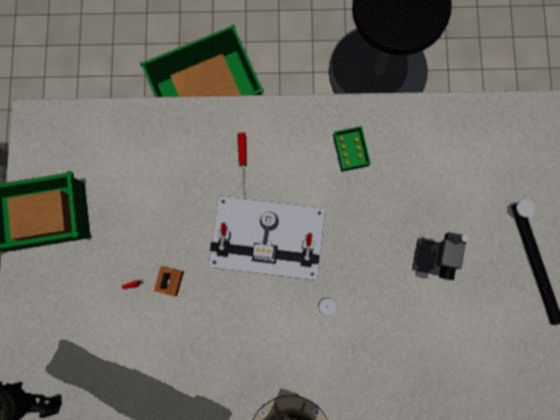

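The scene view shows the jig at (310,258), the block with the black key at (428,288) and the inspection camera at (218,140). In the top view they are at (267,237), (168,281) and (440,255).

Things that could be taken for the key in the top view:
- the black T in the wooden block (166,281)
- the red T lying on the table (131,285)
- the red clamp handles (223,230) and (309,240)

I choose the black one and check it in a close crop.

```bash
python3 - <<'E'
from h import *
t=cv2.imread("pics/top0.png"); s=cv2.imread("pics/scene0.png")
def c(im,x,y,w,h,W,H): return cv2.resize(im[y:y+h,x:x+w],(W,H),interpolation=cv2.INTER_CUBIC)
a=np.vstack([np.hstack([c(t,145,260,50,38,400,300),c(t,205,190,125,94,400,300)]),np.hstack([c(t,405,220,75,56,400,300),c(s,240,170,145,109,400,300)])])
cv2.imwrite("pics/c1.png",a)
b=np.hstack([c(s,180,75,80,110,400,550),c(s,400,260,60,82,400,550)]);cv2.imwrite("pics/c2.png",b)
E
```

```text
(no output)
```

View pics/c1.png

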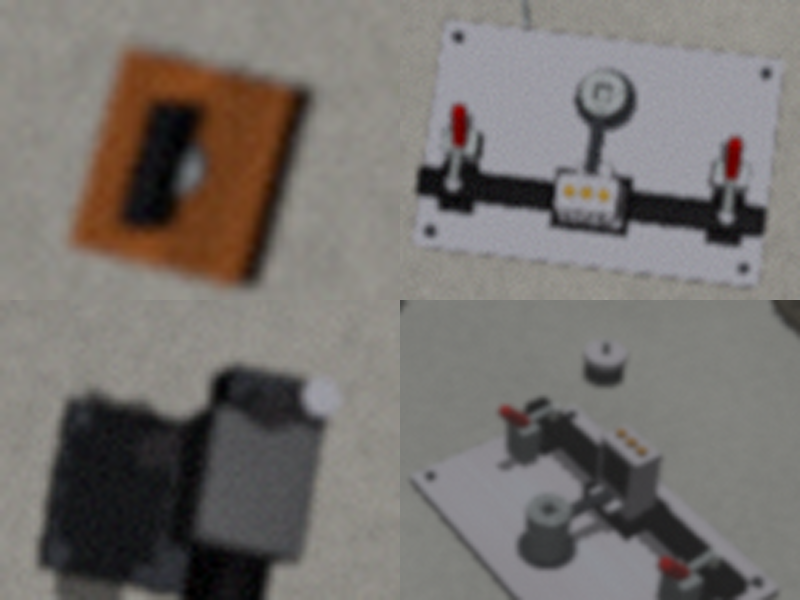

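View pics/c2.png

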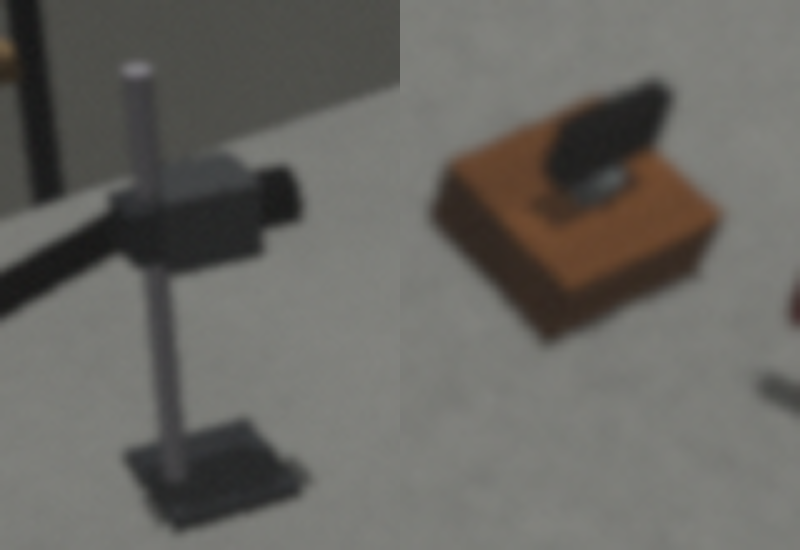

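The crop confirms the black upright T in the wooden block; the red one lies loose. The lens barrel points toward the robot (world -x), and the lock with its square socket is at about (268,220) in the top view. Next I measure.

```bash
python3 - <<'E'
from h import *
t=cv2.imread("pics/top0.png"); s=cv2.imread("pics/scene0.png")
def blob(m,u,v,r):
    m=m.astype(np.uint8)*255; k=np.zeros_like(m); cv2.circle(k,(u,v),r,255,-1); m&=k
    cs=cv2.findContours(m,0,2)[0]; return max(cs,key=cv2.contourArea)
hsv=cv2.cvtColor(t,cv2.COLOR_BGR2HSV); H,S,V=[hsv[:,:,i].astype(int) for i in range(3)]
# block
c=cv2.convexHull(blob((H<20)&(S>120)&(V>60),169,281,25)); r=cv2.minAreaRect(c)
P=np.array([on("top",*p,0.03) for p in cv2.boxPoints(r)]); print("block",r,P.mean(0),np.linalg.norm(np.diff(P,axis=0),axis=1)); e=P[1:3]-P[0:2]; print(np.arctan2(e[:,1],e[:,0]))
# key handle
c=blob((V<50)&(S<140),166,281,12); r=cv2.minAreaRect(c); P=np.array([on("top",*p,0.072) for p in cv2.boxPoints(r)]); e=P[1:3]-P[0:2]
print("key",r,P.mean(0),np.linalg.norm(e,axis=1),np.arctan2(e[:,1],e[:,0]))
# jig
m=(S<25)&(V>140)
c=cv2.convexHull(blob(m,267,237,75)); r=cv2.minAreaRect(c); P=np.array([on("top",*p,0.012) for p in cv2.boxPoints(r)]); e=P[1:3]-P[0:2]
print("jig",r,P.mean(0),np.linalg.norm(e,axis=1),np.arctan2(e[:,1],e[:,0]))
# lock top: crop px (602,92)->; 
u,v=205+(602-400)*125/400,190+92*94/300; print("lock",u,v,on("top",u,v,.062))
u,v=205+(588-400)*125/400,190+195*94/300; print("modtop",u,v,on("top",u,v,.095))
# camera
def cs2(a,b): return 180+a*80/400,75+b*110/550
def ct(a,b): return 405+a*75/400,220+(b-300)*56/300
print("posttop z.282: top",on("top",*ct(320,396),.282)," two",two(*cs2(137,70),*ct(320,396)))
for nm,p in dict(lensfront=cs2(290,195),lensroot=cs2(262,202)).items(): print(nm,p)
pm=(V<75)&(S<60)
E
```

```text
block ((167.5923309326172, 280.6615295410156), (21.838743209838867, 25.522384643554688), 15.255120277404785) [0.41511281 0.32252526 0.03      ] [0.06768646 0.05966765 0.06754009]
[-0.24476532 -1.84706751]
key ((164.69810485839844, 280.5566101074219), (4.944979667663574, 14.422857284545898), 15.945395469665527) [0.41443005 0.31956465 0.072     ] [0.03703963 0.01308764] [-0.25877538 -1.8582519 ]
jig ((267.3893737792969, 236.6593017578125), (149.76275634765625, 148.72796630859375), 48.8140754699707) [0.53666484 0.05405379 0.012     ] [0.41730365 0.42236638] [-0.84670692 -2.45223417]
lock 268.125 218.82666666666665 [0.57463717 0.04877827 0.062     ]
modtop 263.75 251.1 [0.48582826 0.05887604 0.095     ]
posttop z.282: top [ 0.49405077 -0.4001835   0.282     ]  two (array([ 0.49316742, -0.39974418,  0.28054706]), np.float64(0.0026510078346499532))
lensfront (238.0, 114.0)
lensroot (232.4, 115.4)
```

```bash
python3 - <<'E'
from h import *
t=cv2.imread("pics/top0.png"); s=cv2.imread("pics/scene0.png")
H=[on("top",205+(a-400)*125/400,190+b*94/300,.012) for a,b in((458,37),(767,73),(430,231),(743,268))]
H=np.array(H); print(H.mean(0)); e=[H[0]-H[1],H[2]-H[3],H[0]-H[2],H[1]-H[3]]
for x in e: print(np.linalg.norm(x),np.arctan2(x[1],x[0]))
def c(im,x,y,w,h,W,H):
    o=cv2.resize(im[y:y+h,x:x+w],(W,H),interpolation=cv2.INTER_CUBIC); o=cv2.convertScaleAbs(o,alpha=1.6)
    for i in range(0,w,10): cv2.putText(o,str(x+i),(i*W//w,10),0,.35,(0,255,255)); cv2.line(o,(i*W//w,12),(i*W//w,20),(0,255,255))
    for i in range(0,h,10): cv2.putText(o,str(y+i),(0,i*H//h+4),0,.35,(0,255,255)); cv2.line(o,(25,i*H//h),(33,i*H//h),(0,255,255))
    return o
cv2.imwrite("pics/c3.png",np.hstack([c(t,405,225,65,60,400,369)[:369],c(s,190,95,65,60,400,369)]))
E
```

```text
[0.52995184 0.05419152 0.012     ]
0.2711640404705986 1.438043472765561
0.26982379791759 1.4393787490394296
0.17041481476671103 -0.13461499019128534
0.17006231074574532 -0.14250130888880375
```

View pics/c3.png

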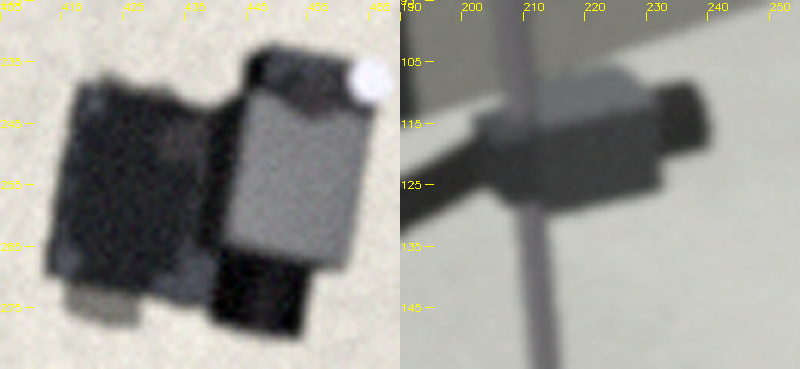

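The top crop shows the foot's left edge from (418,239.3) to (412.8,269.4) and the lens front centred near (446.3,278.7). In the scene crop the lens front is near (238.5,114).

```bash
python3 - <<'E'
from h import *
A=on("top",418,239.3,.012);B=on("top",412.8,269.4,.012);C=on("top",439.1,274.6,.012)
d=B-A; print("foot edge",np.linalg.norm(d),np.arctan2(d[1],d[0]),"front",np.arctan2(*(C-B)[[1,0]]))
a=np.arctan2(d[1],d[0]); ux=np.array([np.cos(a),np.sin(a),0]); uy=np.array([-ux[1],ux[0],0])
print(A,B,C)
for e in((-1),(1)):
  print("foot centre", (A+B)/2+e*uy*.045)
L,g=two(238.5,114,446.3,278.7); print("lens two",L,g)
for (p,q) in (((453.8,280),(465,240)),((444,281-0),(444,0))): pass
# head top edges (h+.025)
z=L[2]+.025
hd=[on("top",405+x/6.154,225+y/6.154,z) for x,y in((245,90),(375,115),(345,270),(222,245))]
print("head",np.mean(hd,0)); 
for i in range(4):
  e=hd[(i+1)%4]-hd[i]; print(np.linalg.norm(e),np.arctan2(e[1],e[0]))
p,r=tool(); 
# key approach
print("yaw toolx",np.arctan2(*r.as_matrix()[[1,0],0]))
E
```

```text
foot edge 0.08420584436869077 2.9216938526923966 front -1.7808192468504318
[ 0.51867256 -0.36085806  0.012     ] [ 0.43649444 -0.34249017  0.012     ] [ 0.4214015  -0.41329369  0.012     ]
foot centre [ 0.48739939 -0.30775774  0.012     ]
foot centre [ 0.46776761 -0.39559049  0.012     ]
lens two [ 0.40520732 -0.38008089  0.18548515] 0.004134493759005209
head [ 0.46308723 -0.39390263  0.21048515]
0.050200330532418964 -1.7780605525487418
0.06081044418691649 2.8884334313969973
0.04722578306860833 1.3546529606691575
0.06032738077983552 -0.2041728614206878
yaw toolx 2.8398147209292195
```

```bash
cat >> h.py <<'E'
def go(x,y,z,yaw):
    "mm shift and rotvec in tool axes from the measured pose to a tool-down target, yaw of tool x"
    p,r=tool(); Rt=R.from_matrix(np.c_[[np.cos(yaw),np.sin(yaw),0],[np.sin(yaw),-np.cos(yaw),0],[0,0,-1]])
    print("go",(r.inv().apply(np.array([x,y,z])-p)*1000).round(1),(r.inv()*Rt).as_rotvec().round(3))
E
python3 - <<'E'
from h import *
c=np.array([on("scene",400+(a-400)*60/400,260+b*82/550,.03) for a,b in((450,165),(570,290),(718,215))])
print("block scene",(c[0]+c[2])/2,np.linalg.norm(np.diff(c,axis=0),axis=1),[np.arctan2(*e[[1,0]]) for e in np.diff(c,axis=0)])
s=cv2.imread("pics/scene0.png"); g=cv2.cvtColor(s,6)
k=np.array([on("scene",400+(a-400)*60/400,260+b*82/550,.072) for a,b in((562,130),(665,80))]);print("handle top",k.mean(0),k[1]-k[0])
t=cv2.cvtColor(cv2.imread("pics/top0.png"),6).astype(float)
pts=[]
for v in range(227,240):
    w=np.clip(150-t[v,258:275],0,None); u=(w*np.arange(258,275)).sum()/w.sum(); pts.append(on("top",u,v,.049)); print(v,round(u,2),w.max(),end="; ")
pts=np.array(pts); f=np.polyfit(pts[:,0],pts[:,1],1); print("\ntongue yaw",np.pi+np.arctan(f[0]), "res",np.std(pts[:,1]-np.polyval(f,pts[:,0])), "y at lock",np.polyval(f,.5745))
go(.4147,.3205,.13,2.897)
E
```

```text
block scene [0.4170959  0.32663891 0.03      ] [0.05793706 0.0673225 ] [np.float64(1.3142412363729086), np.float64(2.8995358330775893)]
handle top [0.41665486 0.32507366 0.072     ] [-0.04524993  0.01084389  0.        ]
227 268.21 113.0; 228 268.49 117.0; 229 268.46 105.0; 230 267.82 103.0; 231 266.71 102.0; 232 266.16 106.0; 233 266.04 102.0; 234 265.93 105.0; 235 265.74 105.0; 236 265.39 101.0; 237 265.18 105.0; 238 265.16 108.0; 239 265.04 104.0; 
tongue yaw 2.826499656783557 res 0.0010582675995076288 y at lock 0.04225495968880569
go [-300.8 -145.1  100.7] [-0.002 -0.    -0.057]
```

Emit:
step_arm([
  [[-301,-145,100],[0,0,-0.057],45],
  [[-301,-145,100],[0,0,-0.057],45],
  [[-301,-145,100],[0,0,-0.057],45],
  [[-301,-145,100],[0,0,-0.057],45],
  [[-301,-145,100],[0,0,-0.057],45],
  [[-301,-145,100],[0,0,-0.057],45],
  [[-301,-145,100],[0,0,-0.057],45],
  [[-301,-145,100],[0,0,-0.057],45],
])

```text
clock: 0.77
tcp_pos: [0.4053, 0.3295, 0.135]
orientation: [-0.0, 0.122, 0.993, -0.0]
wrist_force: [-0.1, 0.7, 1.3]
finger_gap: 0.0449
grip_force: 0.0
```

Emit:
step_arm([
  [[0,0,0],[0,0,0],45],
])

```text
clock: 0.85
tcp_pos: [0.408, 0.3262, 0.1331]
orientation: [-0.0, 0.126, 0.992, -0.002]
wrist_force: [0.1, 0.2, 0.9]
finger_gap: 0.0451
grip_force: 0.0
```

```bash
python3 - <<'E'
from h import *
for v,u in((233,266.04),(236,265.39),(239,265.04)):
    P=on("top",u,v,.049); d=P-[.5745,.0483,.049]; print(P,np.linalg.norm(d),"theta",-(np.arctan2(d[1],d[0])-(np.pi-.1355)))
go(.4155,.3215,.046,2.897); print(telemetry.get_state()["finger_gap"])
E
```

```text
[0.53804986 0.05534507 0.049     ] 0.0371247282480539 theta 0.05542538680757181
[0.52996442 0.05714178 0.049     ] 0.04540479315676472 theta 0.06048443717817609
[0.5218815  0.05812917 0.049     ] 0.05352867503655836 theta 0.049172269236874566
go [-8.5 -2.4 87.1] [-0.003 -0.    -0.008]
0.04514607224653856
```

Emit:
step_arm([
  [[-8,-2,10],[0,0,-0.008],45],
  [[-8,-2,40],[0,0,-0.008],45],
  [[-8,-2,70],[0,0,-0.008],45],
  [[-8,-2,70],[0,0,-0.008],45],
  [[-8,-2,70],[0,0,-0.008],45],
  [[-8,-2,70],[0,0,-0.008],45],
])

```text
clock: 1.35
tcp_pos: [0.4116, 0.3282, 0.0666]
orientation: [0.0, 0.117, 0.993, 0.0]
wrist_force: [0.4, -0.1, 0.2]
finger_gap: 0.0446
grip_force: 0.0
```

```bash
python3 - <<'E'
from h import *
s=shot("scene","pics/s1.png"); t=shot("top","pics/t1.png")
def c(im,x,y,w,h,W,H): return cv2.resize(im[y:y+h,x:x+w],(W,H),interpolation=cv2.INTER_CUBIC)
cv2.imwrite("pics/c4.png",np.hstack([c(s,390,230,80,100,400,500),c(t,140,255,60,75,400,500)]))
go(.4155,.3215,.046,2.897)
E
```

```text
go [-4.4 -6.3 21.5] [0.002 0.002 0.009]
```

View pics/c4.png

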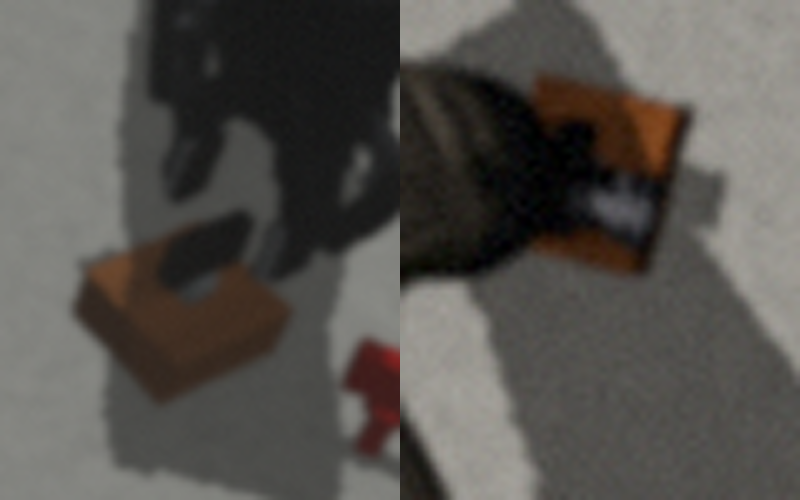

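The scene crop shows the fingertips straddling the black handle, one near (175,195) and the other near (280,270), with the handle at (205,245) between them. I go down and close.

Emit:
step_arm([
  [[-4,-6,10],[0,0,0.009],45],
  [[-4,-6,21],[0,0,0.009],45],
  [[-4,-6,21],[0,0,0.009],45],
  [[-4,-6,21],[0,0,0.009],45],
  [[-4,-6,21],[0,0,0.009],8],
  [[-4,-6,21],[0,0,0.009],8],
  [[-4,-6,21],[0,0,0.009],8],
  [[-4,-6,21],[0,0,0.009],8],
], grip_force=50)

```text
clock: 2.12
tcp_pos: [0.4155, 0.3226, 0.046]
orientation: [0.001, 0.122, 0.992, 0.002]
wrist_force: [0.5, 5.4, 3.1]
finger_gap: 0.0108
grip_force: 49.2
```

Emit:
step_arm([
  [[0,0,0],[0,0,0],5],
  [[0,0,0],[0,0,0],5],
  [[0,0,0],[0,0,0],5],
  [[0,0,0],[0,0,0],5],
])

```text
clock: 2.45
tcp_pos: [0.4156, 0.3226, 0.046]
orientation: [0.001, 0.122, 0.993, 0.002]
wrist_force: [0.1, 5.7, 3.2]
finger_gap: 0.0111
grip_force: 49.2
```

```bash
python3 - <<'E'
from h import *
s=telemetry.get_state(); print(s["tcp_pos"],s["wrist_force"],s["ft_torque"],s["grip_force"],s["finger_gap"]); go(.4155,.3215,.046,2.897)
E
```

```text
[0.41556867 0.32258877 0.04604449] [0.09560916 5.67277571 3.20584409] [ 1.18490964 -0.0355785  -0.02777193] 49.24990117549896 0.011063921967302494
go [-0.2 -1.1  0. ] [ 0.005  0.002 -0.   ]
```

Emit:
step_arm([
  [[0,0,-10],[0,0,0],5],
  [[0,0,-25],[0,0,0],5],
  [[0,0,-60],[0,0,0],5],
  [[0,0,-95],[0,0,0],5],
  [[0,0,-110],[0,0,0],5],
  [[0,0,-110],[0,0,0],5],
  [[0,0,-110],[0,0,0],5],
  [[0,0,-110],[0,0,0],5],
])

```text
clock: 3.12
tcp_pos: [0.4135, 0.32, 0.1537]
orientation: [-0.001, 0.123, 0.992, -0.001]
wrist_force: [-0.7, -0.2, -0.1]
finger_gap: 0.0111
grip_force: 49.1
```

```bash
python3 - <<'E'
from h import *
s=telemetry.get_state(); print(s["tcp_pos"],s["wrist_force"],s["ft_torque"],s["grip_force"],s["finger_gap"]); go(.5740,.0485,.155,3.006-.055)
E
```

```text
[0.41346586 0.32004032 0.15372333] [-0.66965295 -0.19079769 -0.10174858] [-0.04294348  0.01207367 -0.05010929] 49.12660360336304 0.011133961600859322
go [-221.8 -224.3   -1.2] [-0.001 -0.001 -0.055]
```

Emit:
step_arm([
  [[-220,-223,0],[0,0,-0.055],5],
  [[-220,-223,0],[0,0,-0.055],5],
  [[-220,-223,0],[0,0,-0.055],5],
  [[-220,-223,0],[0,0,-0.055],5],
  [[-220,-223,0],[0,0,-0.055],5],
  [[-220,-223,0],[0,0,-0.055],5],
  [[-220,-223,0],[0,0,-0.055],5],
  [[-220,-223,0],[0,0,-0.055],5],
])

```text
clock: 3.78
tcp_pos: [0.5742, 0.0466, 0.1524]
orientation: [-0.001, 0.097, 0.995, -0.001]
wrist_force: [0.1, 0.8, -1.2]
finger_gap: 0.0113
grip_force: 49.1
```

Emit:
step_arm([
  [[0,0,20],[0,0,0],5],
  [[0,0,20],[0,0,0],5],
  [[0,0,20],[0,0,0],5],
  [[0,0,20],[0,0,0],5],
])

```text
clock: 4.12
tcp_pos: [0.572, 0.0513, 0.1338]
orientation: [-0.002, 0.095, 0.995, 0.0]
wrist_force: [-0.5, 0.3, -0.4]
finger_gap: 0.0113
grip_force: 49.1
```

```bash
python3 - <<'E'
from h import *
s=shot("scene","pics/s2.png"); t=shot("top","pics/t2.png")
def c(im,x,y,w,h,W,H):
    o=cv2.resize(im[y:y+h,x:x+w],(W,H),interpolation=cv2.INTER_CUBIC); o=cv2.convertScaleAbs(o,alpha=1.5)
    for i in range(0,w,10): cv2.putText(o,str(x+i),(i*W//w,10),0,.35,(0,255,255)); cv2.line(o,(i*W//w,12),(i*W//w,20),(0,255,255))
    for i in range(0,h,10): cv2.putText(o,str(y+i),(0,i*H//h+4),0,.35,(0,255,255)); cv2.line(o,(25,i*H//h),(33,i*H//h),(0,255,255))
    return o
cv2.imwrite("pics/c5.png",np.hstack([c(s,262,180,70,90,466,600),c(t,240,190,50,90,333,600)]))
p,_=tool(); print(p,"proj tcp",proj("scene",p),proj("scene",p-[0,0,.037]),"lock top pred",proj("scene",[.5745,.0482,.062]),proj("scene",[.5745,.0482,.042]))
go(.5745,.0482,.08,3.006-.055)
E
```

```text
[0.57296807 0.05163822 0.13501297] proj tcp [296.38468119 222.23047911] [295.52660745 234.0318299 ] lock top pred [293.28327752 244.46563236] [292.8798494  250.29183715]
go [-2.2 -3.1 55. ] [ 0.    -0.     0.001]
```

View pics/c5.png

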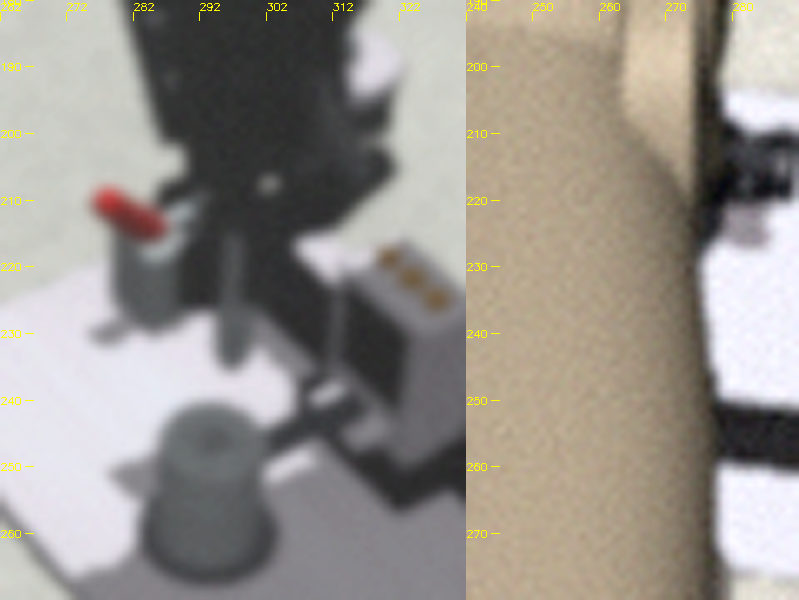

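The peg hangs vertically with its tip at scene pixel (296.9,235). The lock top's centre is at (294,245), against a predicted (293.3,244.5), so the alignment is within about 2–3 mm. I correct that and go down in stages.

Emit:
step_arm([
  [[-3,-4,15],[0,0,0],5],
  [[-3,-4,32],[0,0,0],5],
  [[-3,-4,32],[0,0,0],5],
  [[-3,-4,32],[0,0,0],5],
  [[-3,-4,32],[0,0,0],5],
  [[-3,-4,32],[0,0,0],5],
])

```text
clock: 4.72
tcp_pos: [0.5762, 0.0466, 0.1041]
orientation: [0.001, 0.095, 0.995, 0.0]
wrist_force: [0.6, -0.6, -0.4]
finger_gap: 0.0108
grip_force: 49.1
```

```bash
python3 - <<'E'
from h import *
s=telemetry.get_state(); print(s["tcp_pos"],s["wrist_force"],s["ft_torque"])
go(.575,.0475,.078,3.006-.055)
E
```

```text
[0.57622276 0.04659665 0.10407171] [ 0.59150163 -0.61263236 -0.41044826] [ 0.06431742 -0.04028719 -0.01918575]
go [ 1.4  0.6 26.1] [0.    0.002 0.   ]
```

Emit:
step_arm([
  [[1,1,3],[0,0,0],5],
  [[1,1,6],[0,0,0],5],
  [[1,1,9],[0,0,0],5],
  [[1,1,12],[0,0,0],5],
  [[1,1,14],[0,0,0],5],
  [[1,1,14],[0,0,0],5],
])

```text
clock: 5.22
tcp_pos: [0.5748, 0.048, 0.0882]
orientation: [-0.0, 0.095, 0.995, 0.001]
wrist_force: [1.2, 4.0, -2.9]
finger_gap: 0.0111
grip_force: 49.0
```

```bash
python3 - <<'E'
from h import *
s=telemetry.get_state(); print(s["tcp_pos"],s["wrist_force"],s["ft_torque"])
go(.575,.0475,.078,3.006-.055)
E
```

```text
[0.57479309 0.04804417 0.08823254] [ 1.21471833  4.02318784 -2.94757845] [ 0.80946877 -0.34100148  0.07595078]
go [-0.3 -0.5 10.2] [ 0.001 -0.     0.   ]
```

Emit:
step_arm([
  [[0,0.7,3],[0,0,0],5],
  [[0,0.7,6],[0,0,0],5],
  [[0,0.7,9],[0,0,0],5],
  [[0,0.7,11],[0,0,0],5],
  [[0,0.7,12],[0,0,0],5],
  [[0,0.7,12],[0,0,0],5],
  [[0,0.7,12],[0,0,0],5],
])

```text
clock: 5.8
tcp_pos: [0.575, 0.0483, 0.0779]
orientation: [0.0, 0.095, 0.995, 0.0]
wrist_force: [-3.3, 2.5, 10.1]
finger_gap: 0.011
grip_force: 50.7
```

```bash
python3 - <<'E'
from h import *
s=telemetry.get_state(); print(s["tcp_pos"],s["wrist_force"],s["ft_torque"])
go(.575,.0475,.078,3.006-.055)
E
```

```text
[0.57501538 0.04826797 0.07791393] [-3.28606895  2.52314076 10.11088742] [0.67953716 0.52622787 0.04551911]
go [-0.1 -0.8 -0.1] [ 0.001  0.001 -0.   ]
```

Emit:
step_arm([
  [[0,0,0],[0,0,0.12],5],
  [[0,0,0],[0,0,0.24],5],
  [[0,0,0],[0,0,0.36],5],
  [[0,0,0],[0,0,0.48],5],
  [[0,0,0],[0,0,0.6],5],
  [[0,0,0],[0,0,0.72],5],
  [[0,0,0],[0,0,0.84],5],
  [[0,0,0],[0,0,0.9],5],
])

```text
clock: 6.47
tcp_pos: [0.5756, 0.0492, 0.078]
orientation: [0.0, 0.521, 0.854, 0.002]
wrist_force: [-1.2, 7.5, 8.5]
finger_gap: 0.011
grip_force: 50.6
```

Emit:
step_arm([
  [[0,0,0],[0,0,0.12],5],
  [[0,0,0],[0,0,0.24],5],
  [[0,0,0],[0,0,0.36],5],
  [[0,0,0],[0,0,0.48],5],
  [[0,0,0],[0,0,0.55],5],
  [[0,0,0],[0,0,0.6],5],
  [[0,0,0],[0,0,0.6],5],
])

```text
clock: 7.05
tcp_pos: [0.5756, 0.0495, 0.078]
orientation: [-0.0, 0.749, 0.663, 0.002]
wrist_force: [-1.1, 7.0, 7.9]
finger_gap: 0.0115
grip_force: 50.5
```

```bash
python3 - <<'E'
from h import *
s=telemetry.get_state(); print(s["tcp_pos"],s["wrist_force"],s["ft_torque"]); x=tool()[1].as_matrix()[:,0]; print(2.951-np.arctan2(x[1],x[0]))
E
```

```text
[0.57560842 0.04948547 0.07799816] [-1.13988933  7.01885092  7.89609291] [1.53110481 0.15130223 0.04747725]
1.5012829155269558
```

Emit:
step_arm([
  [[0,0,0],[0,0,0.06],5],
  [[0,0,0],[0,0,0.1],5],
  [[0,0,0],[0,0,0.15],5],
  [[0,0,0],[0,0,0.15],5],
  [[0,0,0],[0,0,0.15],5],
])

```text
clock: 7.47
tcp_pos: [0.5756, 0.0495, 0.078]
orientation: [-0.001, 0.796, 0.606, 0.002]
wrist_force: [-0.8, 6.8, 8.3]
finger_gap: 0.0112
grip_force: 50.4
```

```bash
python3 - <<'E'
from h import *
s=telemetry.get_state(); print(s["tcp_pos"],s["wrist_force"],s["ft_torque"]); x=tool()[1].as_matrix()[:,0]; print(2.951-np.arctan2(x[1],x[0]))
E
```

```text
[0.57556954 0.04953512 0.07796988] [-0.76918252  6.83549384  8.31110047] [1.61505017 0.14758525 0.01718267]
1.6492550778085235
```

Emit:
step_arm([
  [[0,0,0],[0,0,0.06],5],
  [[0,0,0],[0,0,0.12],5],
  [[0,0,0],[0,0,0.12],5],
])

```text
clock: 7.72
tcp_pos: [0.5757, 0.0496, 0.078]
orientation: [-0.001, 0.831, 0.556, 0.002]
wrist_force: [0.6, 7.3, 8.3]
finger_gap: 0.0115
grip_force: 50.4
```

```bash
python3 - <<'E'
from h import *
s=telemetry.get_state(); print(s["tcp_pos"],s["wrist_force"],s["ft_torque"]); x=tool()[1].as_matrix()[:,0]; print(2.951-np.arctan2(x[1],x[0]))
s=shot("scene","pics/s3.png"); cv2.imwrite("pics/c6.png",cv2.convertScaleAbs(cv2.resize(s[180:280,240:360],(720,600),interpolation=2),alpha=1.4))
E
```

```text
[0.57565089 0.0496089  0.07800444] [0.55711502 7.26140448 8.25105694] [1.58794197 0.10552372 0.04034238]
1.771555341295991
```

View pics/c6.png

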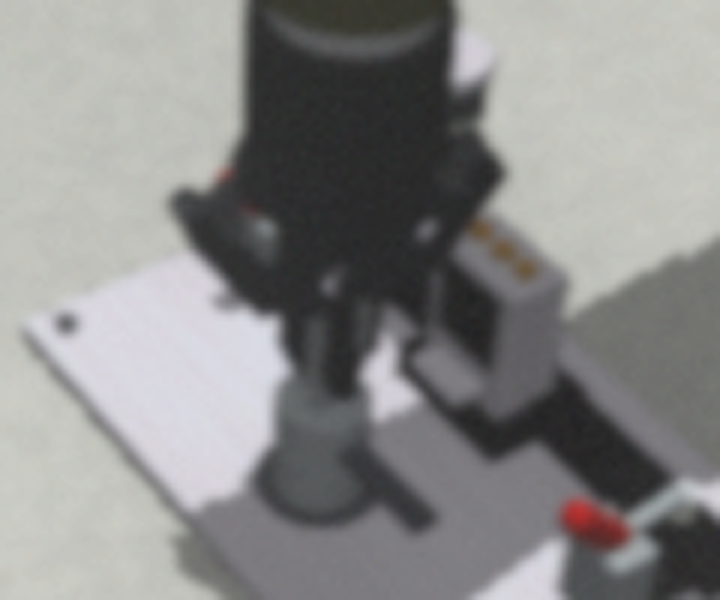

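The tongue now points along the jig's +y (from (345,450) to (425,522) in the crop), clear of the module tab. I release the key and go up.

Emit:
step_arm([
  [[0,0,0],[0,0,0],40],
  [[0,0,0],[0,0,0],40],
  [[0,0,0],[0,0,0],40],
  [[0,0,0],[0,0,0],40],
  [[0,0,-20],[0,0,0],40],
  [[0,0,-50],[0,0,0],40],
  [[0,0,-90],[0,0,0],40],
  [[0,0,-90],[0,0,0],40],
])

```text
clock: 8.43
tcp_pos: [0.5785, 0.0475, 0.1738]
orientation: [0.003, 0.831, 0.557, 0.004]
wrist_force: [1.5, 0.3, 0.8]
finger_gap: 0.0403
grip_force: 0.0
```

```bash
python3 - <<'E'
from h import *
s=telemetry.get_state(); print(s["tcp_pos"],s["wrist_force"],s["ft_torque"],s["finger_gap"])
go(.486,.061,.165,3.006)
E
```

```text
[0.57850951 0.04753223 0.17381292] [1.53729825 0.31088806 0.80647502] [ 0.00027608 -0.10311587 -0.03045581] 0.04032067198714192
go [-22.8 -90.8   7.8] [ 0.01   0.007 -1.826]
```

Emit:
step_arm([
  [[-23,-91,8],[0,0,-0.12],85],
  [[-23,-91,8],[0,0,-0.24],85],
  [[-23,-91,8],[0,0,-0.36],85],
  [[-23,-91,8],[0,0,-0.48],85],
  [[-23,-91,8],[0,0,-0.6],85],
  [[-23,-91,8],[0,0,-0.72],85],
  [[-23,-91,8],[0,0,-0.84],85],
  [[-23,-91,8],[0,0,-0.96],85],
])

```text
clock: 9.1
tcp_pos: [0.4818, 0.0611, 0.1585]
orientation: [0.0, 0.477, 0.879, -0.0]
wrist_force: [-0.3, -0.2, -0.2]
finger_gap: 0.0852
grip_force: 0.0
```

Emit:
step_arm([
  [[0,0,0],[0,0,-0.12],85],
  [[0,0,0],[0,0,-0.24],85],
  [[0,0,0],[0,0,-0.36],85],
  [[0,0,0],[0,0,-0.48],85],
  [[0,0,0],[0,0,-0.6],85],
  [[0,0,0],[0,0,-0.72],85],
  [[0,0,0],[0,0,-0.86],85],
  [[0,0,0],[0,0,-0.86],85],
])

```text
clock: 9.77
tcp_pos: [0.4818, 0.0611, 0.1584]
orientation: [-0.0, 0.069, 0.998, -0.0]
wrist_force: [0.6, -0.4, -0.3]
finger_gap: 0.0848
grip_force: 0.0
```

```bash
python3 - <<'E'
from h import *
s=telemetry.get_state(); print(s["tcp_pos"],s["finger_gap"])
go(.486,.061,.065,3.006)
s=shot("scene","pics/s4.png");cv2.imwrite("pics/c7.png",cv2.convertScaleAbs(cv2.resize(s[180:280,240:360],(720,600),interpolation=2),alpha=1.4))
E
```

```text
[0.48180754 0.0611111  0.15842238] 0.08483760606661926
go [-4.2  0.5 93.4] [-0.    -0.    -0.002]
```

View pics/c7.png

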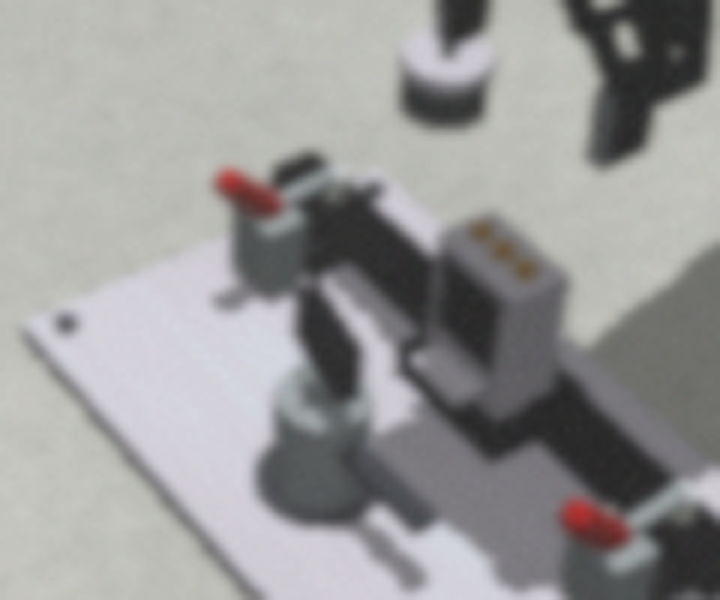

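The key stands upright in the lock, and the tongue is clear. Now I go down on the module.

Emit:
step_arm([
  [[-4,0,30],[0,0,0],85],
  [[-4,0,60],[0,0,0],85],
  [[-4,0,85],[0,0,0],85],
  [[-4,0,100],[0,0,0],85],
  [[-4,0,100],[0,0,0],85],
  [[-4,0,100],[0,0,0],85],
  [[-4,0,100],[0,0,0],85],
  [[-4,0,100],[0,0,0],85],
])

```text
clock: 10.48
tcp_pos: [0.4872, 0.0608, 0.0602]
orientation: [0.001, 0.071, 0.997, 0.0]
wrist_force: [0.1, -0.2, 0.2]
finger_gap: 0.0853
grip_force: 0.0
```

Emit:
step_arm([
  [[0,0,0],[0,0,0],42],
  [[0,0,0],[0,0,0],42],
  [[0,0,0],[0,0,0],42],
  [[0,0,0],[0,0,0],42],
  [[0,0,0],[0,0,0],42],
  [[0,0,0],[0,0,0],42],
], grip_force=70)

```text
clock: 10.98
tcp_pos: [0.4866, 0.0609, 0.0597]
orientation: [0.001, 0.07, 0.998, 0.0]
wrist_force: [-1.1, 0.8, 6.1]
finger_gap: 0.0492
grip_force: 72.4
```

```bash
python3 - <<'E'
from h import *
s=telemetry.get_state(); print(s["tcp_pos"],s["finger_gap"],s["grip_force"],s["wrist_force"],s["ft_torque"]); go(.486,.061,.058,3.006)
E
```

```text
[0.48660582 0.06092954 0.05965757] 0.04916579933221915 72.40024924278259 [-1.12844939  0.75972363  6.13097532] [-0.0011718  0.2197029  0.0018885]
go [ 0.6 -0.   1.7] [ 0.     0.002 -0.005]
```

Emit:
step_arm([
  [[0,0,-8],[0,0,0],42],
  [[0,0,-18],[0,0,0],42],
  [[0,0,-30],[0,0,0],42],
  [[0,0,-50],[0,0,0],42],
  [[0,0,-75],[0,0,0],42],
  [[0,0,-105],[0,0,0],42],
  [[0,0,-132],[0,0,0],42],
  [[0,0,-132],[0,0,0],42],
])

```text
clock: 11.65
tcp_pos: [0.4889, 0.0608, 0.1969]
orientation: [0.005, 0.07, 0.998, 0.0]
wrist_force: [0.7, 0.3, -1.6]
finger_gap: 0.0494
grip_force: 72.8
```

```bash
python3 - <<'E'
from h import *
s=telemetry.get_state(); print(s["tcp_pos"],s["finger_gap"],s["grip_force"],s["wrist_force"],s["joint_pos"])
c=np.array([np.cos(2.925),np.sin(2.925)]); m=np.array([.405,-.381])+.117*c; print(m)
go(*m,.1855-.0415+.0477,2.925-np.pi+2*np.pi-.0 if 0 else 2.925-np.pi)
E
```

```text
[0.48885731 0.06075725 0.19687104] 0.04941175851169577 72.84313559532166 [ 0.65363403  0.2909493  -1.59959204] [-3.94964985e-02  1.60736812e-01 -2.37278211e-01  1.16358207e+00
  4.33047455e-05  1.01299046e-01]
[ 0.29073366 -0.35585633]
go [ 137.7 -440.3    3.5] [-1.400e-02  2.000e-03 -3.066e+00]
```

Emit:
step_arm([
  [[9,-28,0],[0,0,0.1],42],
  [[17,-55,0],[0,0,0.2],42],
  [[26,-83,0],[0,0,0.3],42],
  [[35,-110,0],[0,0,0.4],42],
  [[43,-138,0],[0,0,0.5],42],
  [[52,-165,0],[0,0,0.6],42],
  [[60,-193,0],[0,0,0.7],42],
  [[69,-220,0],[0,0,0.8],42],
])

```text
clock: 12.32
tcp_pos: [0.3856, -0.1482, 0.1906]
orientation: [-0.0, 0.455, 0.89, 0.0]
wrist_force: [-0.1, -0.3, -1.4]
finger_gap: 0.0494
grip_force: 73.2
```

Emit:
step_arm([
  [[-14,-25,0],[0,0,0.1],42],
  [[-27,-51,0],[0,0,0.2],42],
  [[-41,-76,0],[0,0,0.3],42],
  [[-55,-101,0],[0,0,0.4],42],
  [[-69,-127,0],[0,0,0.5],42],
  [[-82,-152,0],[0,0,0.6],42],
  [[-96,-177,0],[0,0,0.7],42],
  [[-104,-193,0],[0,0,0.8],42],
])

```text
clock: 12.98
tcp_pos: [0.2907, -0.3471, 0.1905]
orientation: [0.0, 0.767, 0.642, -0.0]
wrist_force: [0.9, -1.4, -1.6]
finger_gap: 0.0493
grip_force: 73.3
```

Emit:
step_arm([
  [[0,0,0],[0,0,0.1],42],
  [[0,0,0],[0,0,0.2],42],
  [[0,0,0],[0,0,0.3],42],
  [[0,0,0],[0,0,0.4],42],
  [[0,0,0],[0,0,0.5],42],
  [[0,0,0],[0,0,0.6],42],
  [[0,0,0],[0,0,0.7],42],
  [[0,0,0],[0,0,0.8],42],
])

```text
clock: 13.65
tcp_pos: [0.2917, -0.3446, 0.1904]
orientation: [-0.001, 0.956, 0.293, -0.0]
wrist_force: [0.5, -0.4, -1.5]
finger_gap: 0.0495
grip_force: 73.3
```

```bash
python3 - <<'E'
from h import *
s=telemetry.get_state(); print(s["tcp_pos"],s["finger_gap"],s["grip_force"],s["wrist_force"],s["joint_pos"]); go(.2907,-.3559,.1917,2.925-np.pi)
E
```

```text
[ 0.29170607 -0.34455763  0.1903776 ] 0.04948060866920724 73.29004526138306 [ 0.48294759 -0.41371225 -1.51823345] [-1.04644607e+00  9.43106719e-02 -3.31009694e-01  1.14655674e+00
  4.05925769e-05  1.49941837e+00]
go [-7.2  8.8 -1.3] [-0.001  0.     0.812]
```

Emit:
step_arm([
  [[-7,9,-1],[0,0,0.12],42],
  [[-7,9,-1],[0,0,0.24],42],
  [[-7,9,-1],[0,0,0.36],42],
  [[-7,9,-1],[0,0,0.48],42],
  [[-7,9,-1],[0,0,0.6],42],
  [[-7,9,-1],[0,0,0.72],42],
  [[-7,9,-1],[0,0,0.81],42],
  [[-7,9,-1],[0,0,0.81],42],
])

```text
clock: 14.32
tcp_pos: [0.291, -0.356, 0.1914]
orientation: [-0.0, 0.994, -0.106, -0.0]
wrist_force: [0.2, 0.2, -2.2]
finger_gap: 0.0492
grip_force: 73.3
```

Emit:
step_arm([
  [[0,0,0],[0,0,0],42],
  [[0,0,0],[0,0,0],42],
  [[0,0,0],[0,0,0],42],
])

```text
clock: 14.57
tcp_pos: [0.2913, -0.3563, 0.1916]
orientation: [-0.0, 0.995, -0.104, -0.0]
wrist_force: [-0.7, 0.2, -1.2]
finger_gap: 0.0492
grip_force: 73.3
```

```bash
python3 - <<'E'
from h import *
s=telemetry.get_state(); print(s["tcp_pos"],s["qvel"].round(3)); go(.2907,-.3559,.1917,2.925-np.pi)
s=shot("scene","pics/s5.png"); o=cv2.convertScaleAbs(cv2.resize(s[70:190,190:350],(800,600),interpolation=2),alpha=1.4)
for q in ([.405,-.381,.1855],[.2907+.017*.977,-.3559-.017*.215,.1855]):
    p=proj("scene",q); print(p,(p-[190,70])*5)
cv2.imwrite("pics/c8.png",o)
E
```

```text
[ 0.29126116 -0.35629715  0.19163239] [-0.001 -0.001  0.    -0.    -0.001  0.007]
go [-0.6 -0.3 -0.1] [-0.     0.     0.009]
[237.69454051 113.72197821] [238.47270256 218.60989104]
[266.71457649 107.08639841] [383.57288243 185.43199206]
```

View pics/c8.png

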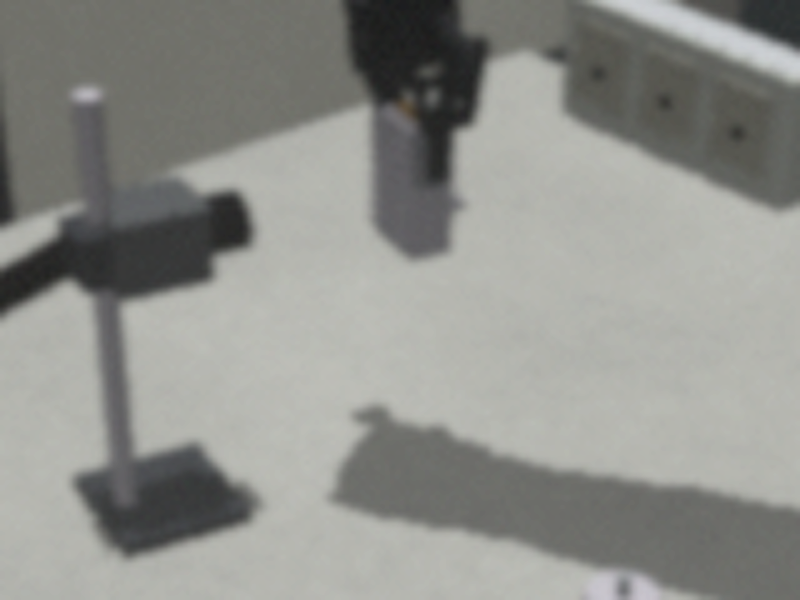

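The module hangs upright, its studded face centred near crop pixel (393,182) against a predicted (384,185), and the lens front is at (240,220) against (238,219). Both agree within a few mm, so I hand in.

```bash
python3 -c "
from h import *
print(env.hand_in())"
```

```text
the job is handed in; nothing more can be done
None
```

I handed the job in at about 14.6 s on the clock. The key stands in the opened lock, and the module is held upright about 10 cm in front of the lens, within a few mm of centre by my camera measurements; the hand-in returned no verdict.

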